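Put the condiments away in the rack by height

TASK

Put away the four condiments that stand about the worktop (the brown-capped bottle, the seasoning carton, the black-lidded spice shaker and the small red-lidded jar) in the wooden rack, one to a bay and in order of height: the tallest in the end bay nearest the kettle, stepping down to the shortest at the far end. Keep them upright, stand each one right down on the floor of its bay, and leave the garlic, the bowl and the glass where they are.

Things in the scene. Friction and masses are not known exactly. Their poses are not given: they have to be found in the camera images.
- vinegar_bottle: Tall cream-coloured bottle with a brown screw cap, the tallest of the four condiments: 206 mm high, body 56 mm across up to a shoulder at 157 mm, then a solid round neck and cap 36 mm across (grip it between 160 and 194 mm). About 0.62 kg. Stands upright. Origin: centre of its underside, z up. 
- carton: Upright rectangular seasoning carton, cream with an orange foot, second tallest: 140 mm high, 46 mm thick along its x and 85 mm wide along its y; grip it across the 46 mm thickness. About 0.24 kg. Origin: centre of its underside, z up. 
- shaker: Round spice shaker with a dark brown-black lid, third tallest: 102 mm high, 40 mm across; grip it anywhere from 50 to 98 mm high. About 0.11 kg. Origin: centre of its underside, z up. 
- bean_jar: Small round jar with a red lid and an orange-red label, the shortest of the four: 84 mm high, 48 mm across; grip it between 45 and 75 mm high. About 0.2 kg. Origin: centre of its underside, z up. 
- rack: Low fixed wooden rack, open on top, 122 mm deep (its x), 342 mm long (its y). Origin: centre of its underside, on the worktop. Four bays at y = -0.12, -0.04, 0.04, 0.12 m, x = 0 in its frame, each 74 mm clear along y and 102 mm along x; floor 12 mm up, dividers and slats 40 mm, end panels 51 mm high. The carton only fits with its 85 mm side along the rack's x.
- kettle: Brushed-steel kettle with a black handle, foot and lid knob, about 155 x 213 mm over spout and handle and 207 mm high, fixed, standing behind one end of the rack or the other (an onion lies behind the other end). The sign of its y in the rack's frame tells which end. Origin: on the worktop, under the middle of its outline.
- garlic: Bulb of garlic, 54 mm across, 52 mm high, loose, near the front of the worktop; leave it alone. Origin: centre of its underside, z up. 
- bowl: Cream rice bowl with a dotted rim, 120 mm across, 53 mm high, loose, right of the rack; leave it alone. Origin: centre of its underside, z up. 
- tumbler: Clear drinking glass, 84 mm across, 89 mm high, loose, left of the rack; leave it alone. Origin: centre of its underside, z up. 
There are look-alikes about, which are no part of the job. Leave any blue or green look-alike of the bean_jar alone.

How it is judged:
By the outcome, as a careful person would: the job done as asked, in the order asked, and still so for the second after the job is handed in, with the robot touching nothing.
It also fails if it takes over 102 s, if anything falls off the work surface, if the arm or the gripper's body presses on something with over 40 N, if the wrist force passes 120 N, or if a joint passes its speed limit or range.

ROBOT

A 6-joint arm with a two-finger parallel gripper is mounted at the origin on a cart in front of the work surface, level with it; the furniture and walls round the work are solid. World frame = base frame: x ahead of the robot, y to its left, z up, the work surface at z = 0. Lengths are in m, angles in rad, forces in N, time in s.
With the tool pointing down it reaches from about 0.4 to 0.925 m from the base axis. Payload 12.5 kg.
Tool frame: the origin (TCP) lies midway between the tips of the shut fingers; the grasp point (between the pads) lies 19 mm behind it; z points along the fingers, y is the line along which they close (so a half turn about z gives the same grasp; the last joint's range is limited). The gripper opens to 95 mm and grips with 3 to 60 N. Pads are 20 mm wide; open, the fingers measure 119 mm over their backs; the gripper's body (75 mm by 180 mm) begins 59 mm behind the grasp point.
Start: joints at [-0.106, 0.491, 1.559, -0, 1.092, -0.106], TCP at [0.625, 0, 0.215] pointing down, gripper open.
Joint ranges: [-3.1, 3.1], [-0.84, 2.19], [0.05, 2.79], [-1.13, 4.28], [0.06, 2.93], [-2.69, 2.69]. Speed limits (rad/s): [2.22, 2.22, 2.79, 3.14, 3.14, 3.14].

INTERFACE

Orientations are given as [roll, pitch, yaw] about the fixed x, y, z axes, in that order (R = Rz(yaw) Ry(pitch) Rx(roll)).
In Python, from rig import arm gives the robot as it stands. The module is installed in compiled form; this text tells all that it offers.
- The arm moves only by the shell command python3 -m pendant 'ROWS' [FORCE]. ROWS is JSON, one flat list of numbers, 7 for each row, row after row: the turn, a rotation vector about the tool's x, y, z in degrees, then the shift along the tool's x, y, z in m, then the closure, from -1 (fully open) to 1 (shut). A call has exactly 5 rows; each row is the pose to reach, as a shift and turn from the pose commanded when the call began, along the tool's axes at that moment; what a row does not reach only later rows make up. A row lasts 1/8 s, in which the tool goes at most 62.5 mm and 10.7 degrees, less where a joint would pass 70% of its speed; a pose out of reach is approached as far as the arm can. A call with a gripper value outside its range is refused whole. The fingers move at their own pace and stop on an object; FORCE is the grip in N (left out, the last holds). Time passes only in rows, so rows that repeat a pose let the fingers close, or fill a call up. It gives the time, the measured TCP pose, the force, the opening and the grip force at its end, in the units of the state.
- arm.observe(): the state, without advancing time (a new reading comes with each control period).
- arm.read_camera(name): name is "scene" or "side" or "wrist"; returns (picture, depth): 480x640x3 uint8, red, green, blue; 480x640 float32, m along the optical axis (not along the pixel's ray), 0 where there is no reading.
- arm.camera_params(name): a dict with "K" (3x3 intrinsics, pixels), "rvec" (rotation vector, rad) and "tvec" (3), from world to camera coordinates, as OpenCV has them. Camera axes: x right, y down, z forward; pixel columns grow to the right and rows downward; lengths in m; the calibration is good to about 2 mm. A picture is of the moment at which its call begins: read the wrist's pose just before it. camera_params takes no time and is no camera call; for the wrist camera it gives the pose at the moment of the call.
- arm.hand_in(): hands the job in; it is judged then, once.
The state is a dict: "time_s": time; "qpos": joint angles; "joint_velocities": joint speeds; "joint_torque": joint torques, N m; "ee_pos": TCP position; "tcp_rot": TCP orientation; "wrist_force": force on the tool from outside, world axes, zero at the start; "moment": the same for the moment, N m; "gripper_width": finger opening in m; "grip_force": force on a finger pad.
Only numpy, scipy, OpenCV 4.12 (cv2) and the standard library are available. Lean on these libraries where they do the work, as an engineer would, in place of code of your own. Each camera call takes 0.05 s, during which the arm holds its last target. There are 200 camera calls.

## Working session

There is one attempt and no reset: what is moved stays moved. The work goes in short steps, Python scripts to look and compute and a shell command to move; the robot and the scene stay as the last step left them, time stands still between calls to the robot, and variables do not carry over. Pictures are saved under pics/ and viewed, at most 14 in all, crops included, and the job is handed in when it is done.

```bash
mkdir -p pics; cat > h.py <<'E'
from rig import arm
import numpy as np, cv2
def cloud(n):
    p=arm.camera_params(n); im,d=arm.read_camera(n)
    K=np.array(p["K"]);R=cv2.Rodrigues(np.array(p["rvec"],float))[0];t=np.array(p["tvec"]).ravel()
    v,u=np.mgrid[:480,:640]
    c=np.stack([(u-K[0,2])/K[0,0]*d,(v-K[1,2])/K[1,1]*d,d],-1)
    w=(c-t)@R
    w[d<=0]=np.nan
    return im,w
def save(n,im): cv2.imwrite('pics/'+n+'.png',im[:,:,::-1])
E
python3 - <<'E'
from h import *
print(arm.observe())
for n in("scene","side"):
    im,w=cloud(n); save(n+'0',im); np.savez('/tmp/'+n,im=im,w=w)
    p=arm.camera_params(n);R=cv2.Rodrigues(np.array(p["rvec"],float))[0];print(n,-R.T@np.array(p["tvec"]).ravel())
E
```

```text
{'time_s': 0.0, 'qpos': array([-1.05622431e-01,  4.91538185e-01,  1.55945498e+00,  1.52163256e-05,
        1.09167880e+00, -1.05602079e-01]), 'joint_velocities': array([ 8.09742929e-04,  1.32145735e-03, -5.15099944e-07,  1.43683162e-03,
        7.14612902e-04, -1.64768973e-03]), 'joint_torque': array([-9.52334158e-04, -6.12640929e+01, -2.58175153e+01,  6.92750537e-02,
        4.83079045e-02, -1.38641695e-05]), 'ee_pos': array([6.24758957e-01, 3.79500814e-05, 2.14073120e-01]), 'tcp_rot': array([-3.14052078e+00, -1.27185331e-04,  1.57076888e+00]), 'wrist_force': array([ 0.56716823, -0.48830278,  0.26057412]), 'moment': array([-0.00868027, -0.03887907,  0.00415548]), 'grip_force': 0.0, 'gripper_width': 0.09520867553328229}
scene [ 0.229561   -0.56714874  0.72827323]
side [ 0.07900679 -0.86750545  0.96213823]
```

View pics/scene0.png

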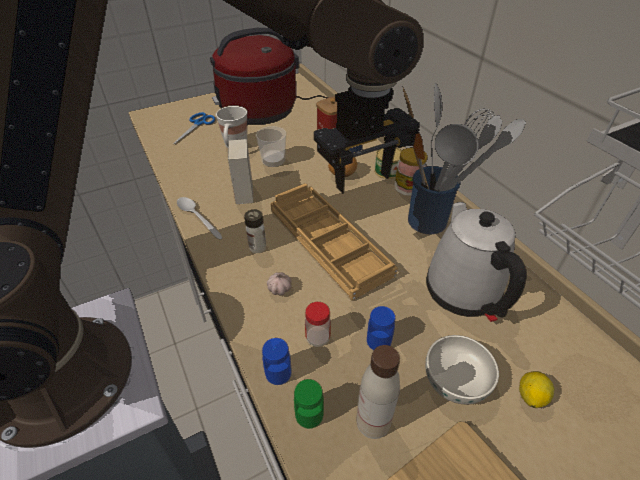

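View pics/side0.png

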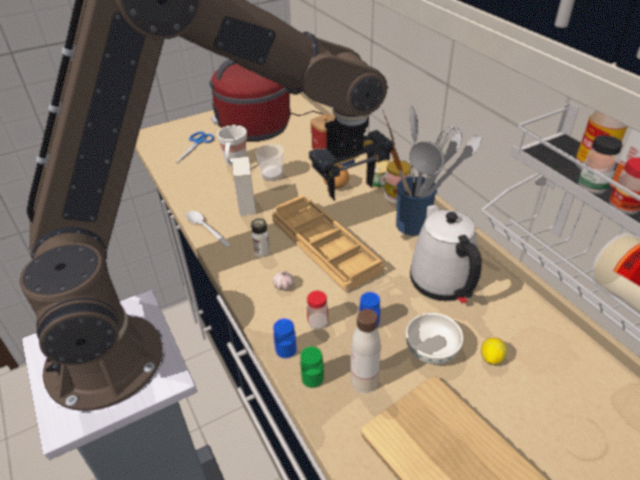

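The scene view shows the kettle at (475,260), by the near, right-hand end of the rack. The rack's corners are about (300,190), (275,205), (350,292) and (395,265). The bottle cap is at (385,360), the red lid at (317,310), the shaker at (255,230) and the carton at (240,170). The lookalikes are blue at (277,360) and (381,328), and green at (308,403).

```bash
cat > m.py <<'E'
from h import *
def top(w,box,zlo,zhi):
    x0,x1,y0,y1=box; q=w[y0:y1,x0:x1].reshape(-1,3); q=q[np.isfinite(q).all(1)]
    return q[(q[:,2]>zlo)&(q[:,2]<zhi)]
def rep(n,q):
    if len(q)<5: print(n,len(q));return
    c,s,a=cv2.minAreaRect(q[:,:2].astype(np.float32)*1000); print(n,len(q),'mean',q.mean(0).round(4),'rect mm',np.round(c,1),np.round(s,1),round(a,1),'zmax',q[:,2].max().round(3))
E
python3 - <<'E'
from m import *
B={'scene':dict(bottle=((360,410,335,385),.196,.22),jar=((300,335,295,345),.078,.095),shaker=((240,270,205,255),.096,.11),carton=((225,260,130,210),.134,.15),rack=((265,400,180,300),.034,.056),
 cart_side=((225,260,130,210),.03,.12),blue1=((260,295,335,385),.075,.1),blue2=((365,398,300,350),.075,.1),green=((290,328,375,428),.075,.1),garlic=((264,294,268,298),.02,.06),bowl=((424,500,335,405),.04,.06),tumbler=((255,290,125,168),.07,.1),kettle=((425,525,205,320),.03,.15)),
'side':dict(bottle=((350,385,305,340),.196,.22),jar=((303,330,287,330),.078,.095),shaker=((248,272,215,258),.096,.11),carton=((230,258,152,215),.134,.15),rack=((268,388,195,290),.034,.056))}
for n in B:
    d=np.load('/tmp/'+n+'.npz');w=d['w'];print(n)
    for k,(b,l,h) in B[n].items(): rep(k,top(w,b,l,h))
    # rack edges points: fit direction
    q=top(w,B[n]['rack'][0],.046,.056); rep('endpanels',q)
E
```

```text
scene
bottle 630 mean [ 0.4515 -0.3336  0.2042] rect mm [ 453.1 -331.8] [37.1 36.8] 77.1 zmax 0.208
jar 408 mean [ 0.4478 -0.1444  0.0829] rect mm [ 448.3 -142.9] [42.  43.8] 17.8 zmax 0.086
shaker 201 mean [0.4376 0.1354 0.1006] rect mm [438.3 137.2] [40.1 38.3] 87.2 zmax 0.104
carton 384 mean [0.4815 0.3391 0.139 ] rect mm [482.5 342.6] [87.7 45.6] 70.6 zmax 0.143
rack 1789 mean [0.5782 0.0521 0.0401] rect mm [614.4  86. ] [379.  314.3] 57.4 zmax 0.054
cart_side 891 mean [0.4944 0.3757 0.0713] rect mm [510.9 362.2] [434.4  98.9] 75.8 zmax 0.12
blue1 531 mean [ 0.3492 -0.1809  0.0826] rect mm [ 349.6 -178.8] [43.6 43.7] 7.2 zmax 0.086
blue2 448 mean [ 0.5449 -0.208   0.0825] rect mm [ 546.2 -206.3] [43.7 43.5] 28.7 zmax 0.086
green 655 mean [ 0.3638 -0.2741  0.0827] rect mm [ 364.8 -272.6] [43.3 43.3] 32.7 zmax 0.087
garlic 380 mean [ 0.4295 -0.0079  0.0319] rect mm [431.9  -3.9] [45.4 49.5] 79.3 zmax 0.051
bowl 936 mean [ 0.6241 -0.3386  0.0478] rect mm [ 624.3 -336. ] [120.4 119.2] 2.1 zmax 0.054
tumbler 342 mean [0.6142 0.4504 0.08  ] rect mm [613.  448.9] [88.9 80.7] 67.0 zmax 0.091
kettle 5585 mean [ 0.773  -0.1877  0.0862] rect mm [ 827.1 -119.1] [344.4 228.8] 35.2 zmax 0.15
endpanels 295 mean [0.5921 0.0366 0.0494] rect mm [529.7  67.1] [216.  343.1] 6.0 zmax 0.054
side
bottle 323 mean [ 0.4506 -0.3333  0.2057] rect mm [ 451.6 -331. ] [36.4 36.6] 87.6 zmax 0.212
jar 273 mean [ 0.447  -0.1433  0.0846] rect mm [ 447.9 -141.9] [43.3 43.3] 73.8 zmax 0.091
shaker 158 mean [0.4365 0.1366 0.1027] rect mm [436.8 138.9] [42.8 38.3] 59.1 zmax 0.109
carton 322 mean [0.4809 0.3401 0.1416] rect mm [482.2 344.8] [95.6 46.1] 69.8 zmax 0.147
rack 1590 mean [0.5756 0.0568 0.0413] rect mm [526.3  69.1] [250.3 347.6] 6.0 zmax 0.056
endpanels 266 mean [0.5857 0.0503 0.0507] rect mm [530.4  70.8] [222.3 346.2] 4.5 zmax 0.056
```

```bash
python3 - <<'E'
from m import *
B={'scene':((265,400,180,300),.037,.056),'side':((268,388,195,290),.037,.056)}
for n in B:
    w=np.load('/tmp/'+n+'.npz')['w']; q=top(w,*B[n]); 
    q=q[(q[:,0]>.49)&(q[:,0]<.72)]
    rep(n+'rack',q)
    for lo,hi in((-.3,-.07),(.17,.4)):
        rep(' end',q[(q[:,2]>.0465)&(q[:,1]>lo)&(q[:,1]<hi)])
    c=top(w,((225,260,130,200) if n=='scene' else (230,258,152,215)),.134,.15)
    pc=cv2.PCACompute(c[:,:2].astype(np.float32),None)[1]; print('carton axis',np.degrees(np.arctan2(pc[0,1],pc[0,0])))
    # plot rack top mask
    xs=((q[:,0]-.45)*2000).astype(int); ys=((q[:,1]+.2)*1400).astype(int)
    im=np.zeros((600,600,3),np.uint8); ok=(xs>=0)&(xs<600)&(ys>=0)&(ys<600); im[599-ys[ok],xs[ok]]=255
    save('top'+n,im)
E
```

```text
scenerack 1258 mean [0.5911 0.055  0.0418] rect mm [592.1  73.5] [115.8 343.3] 5.8 zmax 0.054
 end 175 mean [ 0.6074 -0.0918  0.0495] rect mm [609.5 -91.4] [90.6 10.8] 6.3 zmax 0.054
 end 107 mean [0.5736 0.2375 0.0495] rect mm [574.9 237.8] [90.4 12.9] 5.9 zmax 0.053
carton axis 69.910706
siderack 1170 mean [0.59   0.0645 0.0429] rect mm [590.8  75.7] [118.8 347.6] 5.7 zmax 0.056
 end 139 mean [ 0.6067 -0.0902  0.0512] rect mm [608.2 -89.1] [92.2 13.3] 6.8 zmax 0.055
 end 103 mean [0.5736 0.2396 0.0509] rect mm [575.  239.7] [90.4 16.1] 4.3 zmax 0.056
carton axis 69.83245
```

View pics/topscene.png

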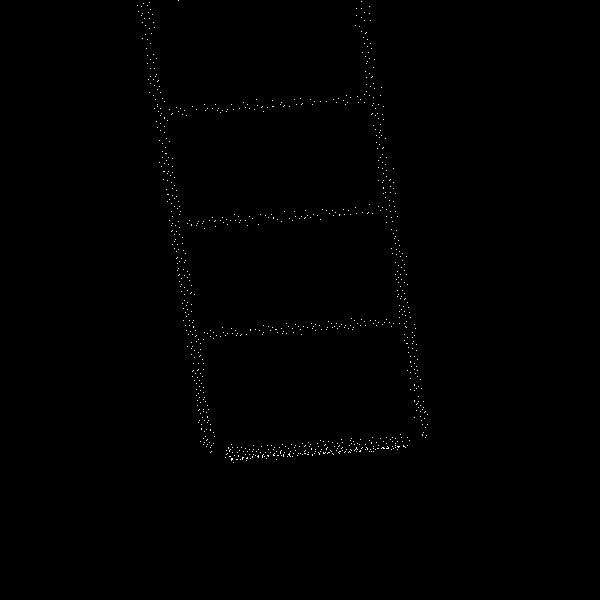

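The plot shows the rack from above as four bays, yaw about 5.9°, centre (0.592, 0.0735). That puts the bays, from the kettle end, at about (.604,-.046), (.596,.034), (.588,.113) and (.580,.193). I'll place shortest first, so the gripper body never meets a taller neighbour. First the jar, at (.448,-.1425).

```bash
python3 -m pendant '[0,0,0,-0.036,-0.044,0.015,-1, 0,0,0,-0.072,-0.088,0.03,-1, 0,0,0,-0.107,-0.133,0.045,-1, 0,0,0,-0.1425,-0.177,0.06,-1, 0,0,0,-0.1425,-0.177,0.06,-1]' 25
python3 - <<'E'
from m import *
o=arm.observe();print(o['ee_pos'],o['tcp_rot'],o['qpos'])
im,w=cloud('scene')
q=w.reshape(-1,3);q=q[np.isfinite(q).all(1)]
s=q[(q[:,2]>.06)&(q[:,0]>.5)&(q[:,0]<.76)&(q[:,1]>-.14)&(q[:,1]<.3)]
for lo in np.arange(.06,.4,.04):
  t=s[(s[:,2]>=lo)&(s[:,2]<lo+.04)]
  if len(t): print(round(lo,2),len(t),'min x',np.percentile(t[:,0],2).round(3),t[t[:,0]<.72][:3].round(3).tolist())
im,w=cloud('wrist');save('w1',im);rep('jar',top(w,(0,640,0,480),.079,.09))
E
```

```text
time_s: 0.72
ee_pos: [0.4453, -0.1438, 0.1539]
tcp_rot: [-3.139, -0.001, 1.567]
wrist_force: [0.7, 0.0, 1.1]
gripper_width: 0.0949
grip_force: 0.0
[ 0.44534029 -0.14378666  0.15386887] [-3.13909374e+00 -1.02452062e-03  1.56719321e+00] [-4.53495603e-01  3.55051316e-01  2.00141007e+00 -2.31548348e-04
  7.87827065e-01 -4.49730210e-01]
0.06 44 min x 0.712 [[0.719, -0.136, 0.098], [0.717, -0.138, 0.098], [0.718, -0.138, 0.094]]
0.1 44 min x 0.718 [[0.72, -0.139, 0.114], [0.719, -0.139, 0.109], [0.72, -0.136, 0.104]]
0.14 48 min x 0.729 []
0.18 11 min x 0.747 []
0.22 110 min x 0.501 [[0.506, -0.127, 0.259], [0.502, -0.127, 0.259], [0.503, -0.129, 0.26]]
0.26 433 min x 0.501 [[0.528, -0.11, 0.273], [0.529, -0.112, 0.274], [0.531, -0.112, 0.274]]
0.38 2 min x 0.506 [[0.506, -0.123, 0.417], [0.506, -0.124, 0.416]]
jar 5230 mean [ 0.415  -0.1655  0.0847] rect mm [ 439.1 -184. ] [234.1 117.1] 20.3 zmax 0.087
```

View pics/w1.png

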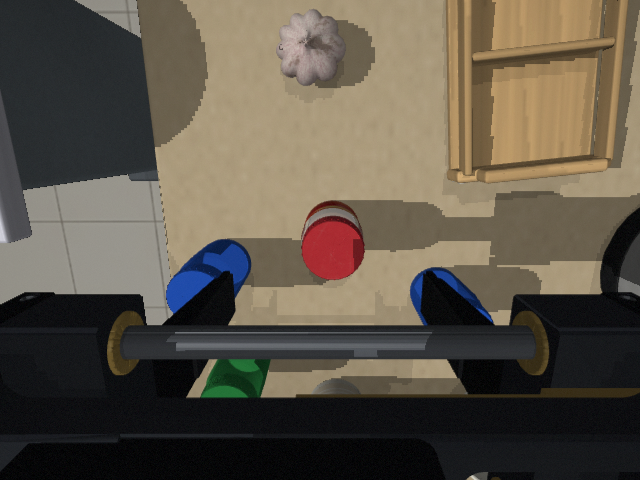

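The wrist view shows the red lid at (333,245) between the fingers, with the blue jars outside them and the rack and kettle clear.

```bash
python3 - <<'E'
from m import *
im,w=cloud('wrist');rep('jar',top(w,(295,370,200,285),.079,.09))
p=arm.camera_params('wrist');R=cv2.Rodrigues(np.array(p["rvec"],float))[0];print(-R.T@np.array(p["tvec"]).ravel(), arm.observe()['ee_pos'])
E
```

```text
jar 3039 mean [ 0.4504 -0.1412  0.0849] rect mm [ 450.5 -142. ] [44.1 44.1] 39.0 zmax 0.087
[ 0.4486864  -0.0697723   0.32604883] [ 0.44871611 -0.14250315  0.15488666]
```

```bash
python3 -m pendant '[0,0,0,0,0.0015,0.035,-1, 0,0,0,0,0.0015,0.07,-1, 0,0,0,0,0.0015,0.1,-1, 0,0,0,0,0.0015,0.112,-1, 0,0,0,0,0.0015,0.112,0]' 25
python3 -m pendant '[0,0,0,0,0,0,1, 0,0,0,0,0,0,1, 0,0,0,0,0,0,1, 0,0,0,0,0,0,1, 0,0,0,0,0,0,1]' 25
python3 -m pendant '[0,0,0,0,0,-0.01,1, 0,0,0,0,0,-0.03,1, 0,0,0,0,0,-0.06,1, 0,0,0,0,0,-0.09,1, 0,0,0,0,0,-0.1,1]' 25
```

```text
time_s: 1.5
ee_pos: [0.45, -0.142, 0.0424]
tcp_rot: [-3.141, -0.0, 1.572]
wrist_force: [0.7, -0.3, 0.4]
gripper_width: 0.0894
grip_force: 0.0
time_s: 2.12
ee_pos: [0.4497, -0.1426, 0.0429]
tcp_rot: [3.141, 0.0, 1.571]
wrist_force: [-0.1, 0.1, 3.8]
gripper_width: 0.0476
grip_force: 25.0
time_s: 2.75
ee_pos: [0.4498, -0.1426, 0.1443]
tcp_rot: [3.139, 0.001, 1.571]
wrist_force: [1.0, 0.0, -3.0]
gripper_width: 0.0473
grip_force: 25.0
```

```bash
python3 -m pendant '[0,0,0,0.02,0.008,0,1, 0,0,0,0.06,0.024,0,1, 0,0,0,0.1,0.039,0,1, 0,0,0,0.14,0.054,0,1, 0,0,0,0.18,0.07,0,1]'
python3 -m pendant '[0,0,0,0.04,0.016,0,1, 0,0,0,0.08,0.031,0,1, 0,0,0,0.12,0.046,0,1, 0,0,0,0.148,0.056,0,1, 0,0,0,0.156,0.06,0,1]'
python3 - <<'E'
from m import *
print(arm.observe()['ee_pos'])
im,w=cloud('wrist');save('w2',im);np.savez('/tmp/w2',w=w)
q=top(w,(0,640,0,480),.036,.056);q=q[(q[:,0]>.49)&(q[:,0]<.7)&(q[:,1]<.3)];rep('rack',q)
rep('end',q[(q[:,2]>.0465)&(q[:,1]>.2)])
im,w=cloud('scene');q=top(w,(265,400,180,300),.036,.056);q=q[(q[:,0]>.49)&(q[:,0]<.7)];rep('rack',q)
E
```

```text
time_s: 3.38
ee_pos: [0.5195, 0.0389, 0.142]
tcp_rot: [-3.14, -0.0, 1.571]
wrist_force: [0.7, -0.8, -1.8]
gripper_width: 0.0478
grip_force: 25.0
time_s: 4.0
ee_pos: [0.5792, 0.1948, 0.1416]
tcp_rot: [-3.14, 0.0, 1.573]
wrist_force: [-0.7, -0.6, -2.2]
gripper_width: 0.0477
grip_force: 25.0
[0.57923326 0.19482958 0.1415855 ]
rack 4440 mean [0.5803 0.198  0.0449] rect mm [578.1 188.5] [130.  252.1] 11.3 zmax 0.056
end 1807 mean [0.5755 0.2413 0.0515] rect mm [549.1 251. ] [ 48.8 143.1] 68.1 zmax 0.056
rack 1360 mean [0.5912 0.0509 0.0409] rect mm [592.3  74.2] [116.5 343.9] 5.9 zmax 0.053
```

View pics/w2.png

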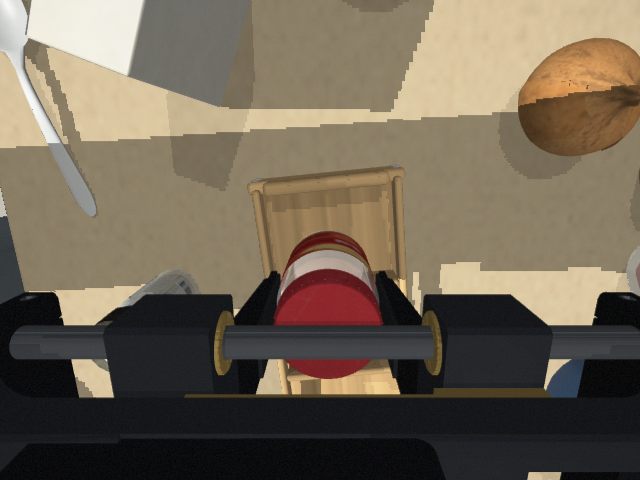

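The wrist view shows the jar (lid at (327,320)) over the far end bay, whose end panel is at (330,178).

```bash
python3 -m pendant '[0,0,0,0,0,0.02,1, 0,0,0,0,0,0.045,1, 0,0,0,0,0,0.068,1, 0,0,0,0,0,0.082,1, 0,0,0,0,0,0.088,1]'
python3 -m pendant '[0,0,0,0,0,0,1, 0,0,0,0,0,0,0.2, 0,0,0,0,0,0,-0.2, 0,0,0,0,0,0,-0.4, 0,0,0,0,0,0,-0.4]'
```

```text
time_s: 4.72
ee_pos: [0.5793, 0.1928, 0.0545]
tcp_rot: [-3.141, 0.0, 1.57]
wrist_force: [-13.4, -3.1, 36.0]
gripper_width: 0.0477
grip_force: 25.0
time_s: 5.35
ee_pos: [0.5796, 0.1936, 0.0548]
tcp_rot: [3.141, -0.0, 1.571]
wrist_force: [-0.7, -0.5, 0.2]
gripper_width: 0.0657
grip_force: 0.0
```

```bash
python3 -m pendant '[0,0,0,0,0,-0.02,-0.4, 0,0,0,0,0,-0.06,-0.7, 0,0,0,0,0,-0.1,-1, 0,0,0,-0.02,-0.05,-0.1,-1, 0,0,0,-0.04,-0.1,-0.1,-1]'
python3 -m pendant '[0,0,0,-0.0155,-0.0415,0,-1, 0,0,0,-0.0155,-0.0415,0,-1, 0,0,0,-0.0155,-0.0415,0,-1, 0,0,0,-0.0155,-0.0415,0,-1, 0,0,0,-0.0155,-0.0415,0,-1]'
python3 - <<'E'
from m import *
print(arm.observe()['ee_pos'])
im,w=cloud('wrist');q=top(w,(0,640,0,480),.097,.107);q=q[np.hypot(q[:,0]-.438,q[:,1]-.138)<.035];rep('shaker',q)
im,w=cloud('scene');save('s3',im[60:400,120:520]);q=top(w,(265,400,150,300),.074,.095);q=q[np.hypot(q[:,0]-.579,q[:,1]-.193)<.06];rep('jar',q)
E
```

```text
time_s: 5.98
ee_pos: [0.4783, 0.1531, 0.1549]
tcp_rot: [3.141, -0.0, 1.571]
wrist_force: [0.7, 0.2, 0.4]
gripper_width: 0.0944
grip_force: 0.0
time_s: 6.6
ee_pos: [0.4385, 0.1382, 0.1544]
tcp_rot: [-3.142, 0.0, 1.571]
wrist_force: [-0.4, 0.4, 0.1]
gripper_width: 0.0949
grip_force: 0.0
[0.43854219 0.13819954 0.15439296]
shaker 2853 mean [0.4398 0.1394 0.1027] rect mm [439.9 138.4] [39.6 39.2] 56.8 zmax 0.105
jar 201 mean [0.574  0.1827 0.087 ] rect mm [577.8 190.8] [43.3 43.7] 37.0 zmax 0.095
```

View pics/s3.png

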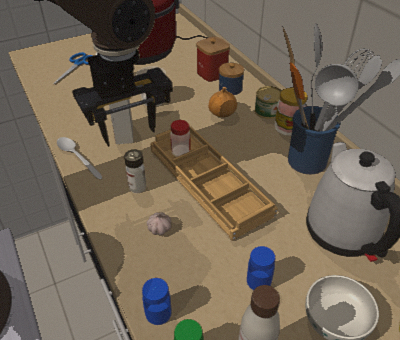

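The crop shows the jar (180,128) upright in the far end bay. The shaker is between the open fingers, at (.440,.1385).

```bash
python3 -m pendant '[0,0,0,0,0.0015,0.03,-1, 0,0,0,0,0.0015,0.06,-1, 0,0,0,0,0.0015,0.085,-1, 0,0,0,0,0.0015,0.094,-1, 0,0,0,0,0.0015,0.094,0]' 20
python3 -m pendant '[0,0,0,0,0,0,1, 0,0,0,0,0,0,1, 0,0,0,0,0,0,1, 0,0,0,0,0,0,1, 0,0,0,0,0,0,1]' 20
python3 -m pendant '[0,0,0,0,0,-0.01,1, 0,0,0,0,0,-0.03,1, 0,0,0,0,0,-0.06,1, 0,0,0,0,0,-0.085,1, 0,0,0,0,0,-0.09,1]' 20
python3 -m pendant '[0,0,0,-0.002,0.015,0,1, 0,0,0,-0.008,0.05,0,1, 0,0,0,-0.015,0.09,0,1, 0,0,0,-0.021,0.13,0,1, 0,0,0,-0.0245,0.148,0,1]'
python3 -m pendant '[0,0,0,0,0,0.01,1, 0,0,0,0,0,0.03,1, 0,0,0,0,0,0.055,1, 0,0,0,0,0,0.072,1, 0,0,0,0,0,0.076,1]'
```

```text
time_s: 7.32
ee_pos: [0.4396, 0.138, 0.0605]
tcp_rot: [-3.141, 0.0, 1.571]
wrist_force: [-0.2, -0.1, 0.5]
gripper_width: 0.0895
grip_force: 0.0
time_s: 7.95
ee_pos: [0.4396, 0.138, 0.0607]
tcp_rot: [3.141, -0.0, 1.571]
wrist_force: [-0.3, -0.1, 0.8]
gripper_width: 0.0402
grip_force: 0.2
time_s: 8.57
ee_pos: [0.44, 0.1381, 0.1522]
tcp_rot: [3.139, -0.0, 1.571]
wrist_force: [-0.5, 0.6, -1.2]
gripper_width: 0.0399
grip_force: 20.0
time_s: 9.2
ee_pos: [0.5898, 0.1127, 0.1487]
tcp_rot: [-3.14, 0.0, 1.57]
wrist_force: [-0.4, -0.1, -0.8]
gripper_width: 0.0404
grip_force: 20.0
time_s: 9.82
ee_pos: [0.5866, 0.1135, 0.0731]
tcp_rot: [-3.139, 0.0, 1.571]
wrist_force: [1.1, 0.1, -0.8]
gripper_width: 0.04
grip_force: 20.0
```

```bash
python3 -m pendant '[0,0,0,0,0,0.0005,1, 0,0,0,0,0,0.001,1, 0,0,0,0,0,0.0015,1, 0,0,0,0,0,0.002,1, 0,0,0,0,0,0.002,1]'
python3 -m pendant '[0,0,0,0,0,0,0.6, 0,0,0,0,0,0,0.2, 0,0,0,0,0,0,-0.2, 0,0,0,0,0,0,-0.5, 0,0,0,0,0,0,-0.5]'
```

```text
time_s: 10.45
ee_pos: [0.5875, 0.1135, 0.0728]
tcp_rot: [3.141, 0.0, 1.571]
wrist_force: [0.6, -0.4, -1.3]
gripper_width: 0.0398
grip_force: 20.0
time_s: 11.08
ee_pos: [0.5876, 0.1135, 0.0727]
tcp_rot: [3.141, 0.0, 1.571]
wrist_force: [0.3, -0.8, -0.5]
gripper_width: 0.0646
grip_force: 0.0
```

```bash
python3 -m pendant '[0,0,0,0,0,-0.02,-0.5, 0,0,0,0,0,-0.06,-0.7, 0,0,0,0,0,-0.102,-1, 0,0,10,0.05,-0.023,-0.102,-1, 0,0,20,0.1,-0.046,-0.102,-1]'
python3 - <<'E'
from m import *
im,w=cloud('wrist');q=top(w,(0,640,0,480),.133,.146);q=q[np.hypot(q[:,0]-.482,q[:,1]-.342)<.07];rep('carton',q)
im,w=cloud('scene');q=top(w,(225,400,130,300),.1,.12);q=q[np.hypot(q[:,0]-.588,q[:,1]-.113)<.04];rep('shaker',q)
o=arm.observe();print(o['ee_pos'],o['tcp_rot'])
E
```

```text
time_s: 11.7
ee_pos: [0.5412, 0.2143, 0.1752]
tcp_rot: [3.141, -0.001, 1.214]
wrist_force: [-0.1, 0.8, -0.0]
gripper_width: 0.0948
grip_force: 0.0
carton 15329 mean [0.4868 0.3445 0.1409] rect mm [484.5 343.2] [84.  47.7] 69.6 zmax 0.144
shaker 230 mean [0.584  0.1085 0.1107] rect mm [585.4 112.1] [39.3 39.6] 1.2 zmax 0.115
[0.53944106 0.21703899 0.17498223] [-3.14127550e+00 -5.36544128e-04  1.21862055e+00]
```

```bash
python3 -m pendant '[0,0,0,0.035,-0.033,0,-1, 0,0,0,0.07,-0.066,0,-1, 0,0,0,0.102,-0.098,0,-1, 0,0,0,0.102,-0.098,0,-1, 0,0,0,0.102,-0.098,0,-1]'
python3 - <<'E'
from m import *
im,w=cloud('wrist');q=top(w,(0,640,0,480),.133,.146);q=q[np.hypot(q[:,0]-.484,q[:,1]-.343)<.07];rep('carton',q)
o=arm.observe();print(o['ee_pos'],o['tcp_rot'],o['qpos'])
E
```

```text
time_s: 12.42
ee_pos: [0.4846, 0.3424, 0.1746]
tcp_rot: [3.141, 0.0, 1.223]
wrist_force: [0.5, 0.7, -0.3]
gripper_width: 0.0952
grip_force: 0.0
carton 9894 mean [0.4864 0.348  0.141 ] rect mm [485.  344.4] [83.7 46. ] 69.5 zmax 0.144
[0.48482453 0.34205259 0.17458478] [3.14143575e+00 1.92210605e-04 1.22157754e+00] [ 5.03237322e-01  4.88616352e-01  1.68454436e+00 -2.96877571e-04
  9.68473411e-01  8.52624301e-01]
```

```bash
python3 -m pendant '[0,0,0,0.0015,0,0.025,-1, 0,0,0,0.0015,0,0.05,-1, 0,0,0,0.0015,0,0.07,-1, 0,0,0,0.0015,0,0.076,-1, 0,0,0,0.0015,0,0.076,0]' 20
python3 -m pendant '[0,0,0,0,0,0,1, 0,0,0,0,0,0,1, 0,0,0,0,0,0,1, 0,0,0,0,0,0,1, 0,0,0,0,0,0,1]' 25
python3 -m pendant '[0,0,0,0,0,-0.01,1, 0,0,0,0,0,-0.035,1, 0,0,0,0,0,-0.07,1, 0,0,0,0,0,-0.11,1, 0,0,0,0,0,-0.13,1]'
python3 - <<'E'
from m import *
o=arm.observe();print(o['ee_pos'],o['tcp_rot'])
E
```

```text
time_s: 13.1
ee_pos: [0.4853, 0.3437, 0.0988]
tcp_rot: [-3.142, 0.0, 1.221]
wrist_force: [0.6, -0.5, 0.5]
gripper_width: 0.0895
grip_force: 0.0
time_s: 13.72
ee_pos: [0.4849, 0.3444, 0.0987]
tcp_rot: [3.141, -0.0, 1.222]
wrist_force: [-0.2, 0.2, 0.5]
gripper_width: 0.0445
grip_force: 25.0
time_s: 14.35
ee_pos: [0.485, 0.3445, 0.2313]
tcp_rot: [3.14, -0.002, 1.222]
wrist_force: [-0.2, -0.1, -3.6]
gripper_width: 0.0449
grip_force: 25.0
[0.48501708 0.34445542 0.2312716 ] [ 3.13989160e+00 -1.86479562e-03  1.22182896e+00]
```

```bash
python3 -m pendant '[0,0,4,-0.015,0.012,0,1, 0,0,11,-0.042,0.035,0,1, 0,0,18,-0.071,0.059,0,1, 0,0,25,-0.099,0.082,0,1, 0,0,32,-0.127,0.105,0,1]'
python3 -m pendant '[0,0,8,-0.013,0.039,0,1, 0,0,16,-0.026,0.078,0,1, 0,0,24,-0.039,0.117,0,1, 0,0,30,-0.048,0.146,0,1, 0,0,32,-0.052,0.1565,0,1]'
python3 - <<'E'
from m import *
o=arm.observe();print(o['ee_pos'],o['tcp_rot'])
im,w=cloud('scene');save('s4',im[60:400,120:520])
q=top(w,(225,420,130,350),.036,.056);q=q[(q[:,0]>.49)&(q[:,0]<.7)];rep('rack',q)
im,w=cloud('wrist');save('w4',im)
o=arm.observe();print(o['ee_pos'],o['tcp_rot'],o['qpos'])
E
```

```text
time_s: 14.98
ee_pos: [0.5401, 0.1879, 0.2291]
tcp_rot: [3.142, -0.0, 0.659]
wrist_force: [-0.0, 0.4, -2.3]
gripper_width: 0.0447
grip_force: 25.0
time_s: 15.6
ee_pos: [0.5956, 0.0323, 0.2288]
tcp_rot: [3.142, 0.0, 0.102]
wrist_force: [0.0, 0.4, -2.4]
gripper_width: 0.0448
grip_force: 25.0
[0.59562645 0.03227667 0.22884324] [3.14155219e+00 1.19932920e-04 1.01710965e-01]
rack 1880 mean [0.5804 0.0987 0.0431] rect mm [584.4 169.9] [147.6 799.2] 1.7 zmax 0.056
[0.59536101 0.03312517 0.22873948] [-3.14155037e+00  2.13349302e-04  1.04070224e-01] [-5.51665779e-02  4.36294914e-01  1.61422431e+00  8.92382354e-06
  1.09129078e+00  1.41155541e+00]
```

View pics/s4.png

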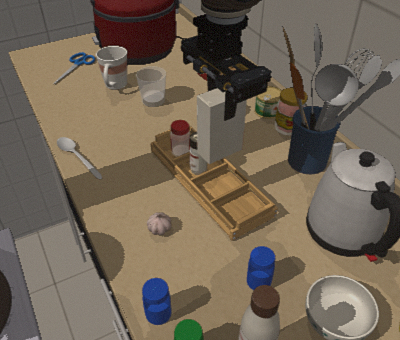

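View pics/w4.png

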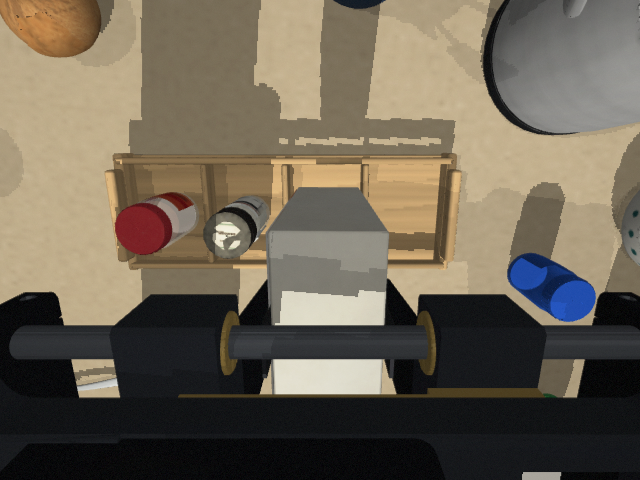

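The carton is square to the rack and over the second bay from the kettle (dividers at px columns 285 and 365). The shaker and jar stand upright in their bays. I'll refine the rack pose from this wrist view.

```bash
python3 - <<'E'
from m import *
im,w=cloud('wrist')
q=top(w,(90,480,140,275),.034,.058)
a=np.radians(5.9);q2=(q[:,:2]-[.592,.0742])@np.array([[np.cos(a),-np.sin(a)],[np.sin(a),np.cos(a)]])
for n,m in dict(endneg=(abs(q2[:,1]+.165)<.02)&(q[:,2]>.045)&(abs(q2[:,0])<.04),endpos=(abs(q2[:,1]-.165)<.02)&(q[:,2]>.045)&(abs(q2[:,0])<.04),back=(q2[:,0]>.04)&(abs(q2[:,1])<.15)&(q[:,2]>.035),d1=(abs(q2[:,1]+.08)<.02)&(abs(q2[:,0])<.045),d0=(abs(q2[:,1])<.02)&(abs(q2[:,0])<.045)&(q[:,2]<.045)).items():
    t=q2[m]; print(n,len(t),t.mean(0).round(4),np.percentile(t,[3,97],axis=0).round(4).tolist())
print(arm.observe()['ee_pos'])
E
```

```text
endneg 921 [ 0.0012 -0.1644] [[-0.0378, -0.1697], [0.038, -0.1606]]
endpos 710 [0.0064 0.1649] [[-0.038, 0.1608], [0.0388, 0.17]]
back 2263 [0.0551 0.0009] [[0.0437, -0.1388], [0.059, 0.1389]]
d1 172 [ 0.032  -0.0796] [[0.0192, -0.0826], [0.0445, -0.0769]]
d0 210 [0.0291 0.0008] [[0.0002, -0.0029], [0.0441, 0.0197]]
[0.59511638 0.03394415 0.22871222]
```

```bash
python3 -m pendant '[0,0,0,0.001,0,0.02,1, 0,0,0,0.001,0,0.05,1, 0,0,0,0.001,0,0.08,1, 0,0,0,0.001,0,0.105,1, 0,0,0,0.001,0,0.114,1]'
python3 -m pendant '[0,0,0,0,0,0.001,1, 0,0,0,0,0,0.002,1, 0,0,0,0,0,0.003,1, 0,0,0,0,0,0.004,1, 0,0,0,0,0,0.004,1]'
```

```text
time_s: 16.38
ee_pos: [0.5956, 0.035, 0.1136]
tcp_rot: [-3.141, 0.002, 0.107]
wrist_force: [0.6, -0.4, -2.4]
gripper_width: 0.045
grip_force: 25.0
time_s: 17.0
ee_pos: [0.5965, 0.0338, 0.1108]
tcp_rot: [3.142, -0.0, 0.105]
wrist_force: [0.2, -0.4, -2.9]
gripper_width: 0.0445
grip_force: 25.0
```

```bash
python3 -m pendant '[0,0,0,0,0,0.0005,1, 0,0,0,0,0,0.001,1, 0,0,0,0,0,0.001,0.4, 0,0,0,0,0,0.001,-0.1, 0,0,0,0,0,0.001,-0.35]'
python3 -m pendant '[0,0,0,0,0,0,-0.35, 0,0,0,0,0,-0.03,-0.35, 0,0,0,0,0,-0.08,-0.35, 0,0,0,0,0,-0.13,-0.6, 0,0,0,0,0,-0.168,-1]'
python3 - <<'E'
from m import *
im,w=cloud('wrist');
for n,z,c in(('carton',.152,(.596,.0344)),('shaker',.114,(.588,.114)),('jar',.096,(.58,.1936))):
    q=top(w,(0,640,0,480),z-.006,z+.006);q=q[np.hypot(q[:,0]-c[0],q[:,1]-c[1])<.055];rep(n,q)
o=arm.observe();print(o['ee_pos'],o['tcp_rot'])
E
```

```text
time_s: 17.62
ee_pos: [0.5965, 0.0338, 0.1097]
tcp_rot: [3.142, -0.0, 0.105]
wrist_force: [-0.8, 0.2, -0.5]
gripper_width: 0.0578
grip_force: 0.0
time_s: 18.25
ee_pos: [0.5965, 0.0338, 0.2798]
tcp_rot: [3.141, -0.002, 0.105]
wrist_force: [0.2, -1.6, -0.8]
gripper_width: 0.0793
grip_force: 0.0
carton 5210 mean [0.5981 0.0338 0.1531] rect mm [596.2  33.8] [84.8 45.9] 5.7 zmax 0.156
shaker 1366 mean [0.5888 0.113  0.1147] rect mm [588.4 113.5] [38.6 39.4] 6.9 zmax 0.117
jar 1586 mean [0.5808 0.1917 0.0967] rect mm [579.8 192.9] [43.9 44. ] 52.0 zmax 0.1
[0.59781543 0.033792   0.2845148 ] [ 3.14036436 -0.00776279  0.10479298]
```

All three are within 1 mm of their bay centres, with tops at the expected heights (floor plus own height). Next is the bottle.

```bash
python3 -m pendant '[0,0,0,-0.018,0.035,0,-1, 0,0,0,-0.036,0.07,0,-1, 0,0,0,-0.054,0.105,0,-1, 0,0,0,-0.072,0.14,0,-1, 0,0,0,-0.0905,0.1745,0,-1]'
python3 -m pendant '[0,0,0,-0.022,0.044,0,-1, 0,0,0,-0.046,0.088,0,-1, 0,0,0,-0.07,0.132,0,-1, 0,0,0,-0.0905,0.1745,0,-1, 0,0,0,-0.0905,0.1745,0,-1]'
python3 - <<'E'
from m import *
im,w=cloud('wrist');q=top(w,(0,640,0,480),.198,.214);q=q[np.hypot(q[:,0]-.453,q[:,1]+.332)<.04];rep('bottle',q);save('w5',im)
o=arm.observe();print(o['ee_pos'],o['tcp_rot'])
E
```

```text
time_s: 18.92
ee_pos: [0.5241, -0.1503, 0.2774]
tcp_rot: [-3.142, -0.0, 0.105]
wrist_force: [1.0, 0.2, 0.5]
gripper_width: 0.0952
grip_force: 0.0
time_s: 19.55
ee_pos: [0.4518, -0.3346, 0.2771]
tcp_rot: [-3.141, 0.0, 0.101]
wrist_force: [0.2, -0.2, -0.1]
gripper_width: 0.095
grip_force: 0.0
bottle 2235 mean [ 0.4562 -0.3316  0.2067] rect mm [ 455.1 -331.6] [37.  37.1] 64.5 zmax 0.209
[ 0.45228535 -0.33311628  0.27714741] [-3.14101976e+00  2.84524698e-04  1.02279488e-01]
```

View pics/w5.png

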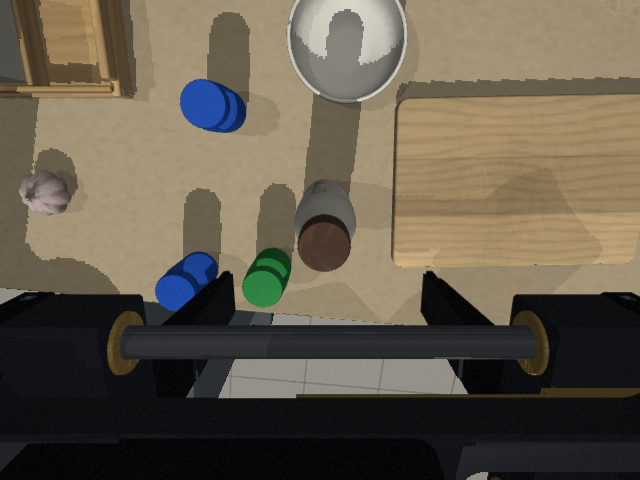

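The wrist view shows the brown cap (324,243) between the fingers. The green and blue jars are all well below the fingertips' grasp height.

```bash
python3 -m pendant '[0,0,0,0.002,0,0.035,-1, 0,0,0,0.002,0,0.07,-1, 0,0,0,0.002,0,0.105,-1, 0,0,0,0.002,0,0.12,-1, 0,0,0,0.002,0,0.12,0]' 45
python3 -m pendant '[0,0,0,0,0,0,1, 0,0,0,0,0,0,1, 0,0,0,0,0,0,1, 0,0,0,0,0,0,1, 0,0,0,0,0,0,1]' 45
python3 -m pendant '[0,0,0,0,0,-0.01,1, 0,0,0,0,0,-0.035,1, 0,0,0,0,0,-0.07,1, 0,0,0,0,0,-0.105,1, 0,0,0,0,0,-0.12,1]' 45
python3 - <<'E'
from m import *
o=arm.observe();print(o['ee_pos'],o['tcp_rot'],o['grip_force'])
E
```

```text
time_s: 20.23
ee_pos: [0.4551, -0.3313, 0.1574]
tcp_rot: [-3.141, 0.001, 0.106]
wrist_force: [0.1, -1.3, 0.2]
gripper_width: 0.0895
grip_force: 0.0
time_s: 20.85
ee_pos: [0.4549, -0.332, 0.1578]
tcp_rot: [3.141, -0.0, 0.105]
wrist_force: [-0.7, -1.2, -0.0]
gripper_width: 0.0404
grip_force: 0.0
time_s: 21.48
ee_pos: [0.4549, -0.332, 0.2792]
tcp_rot: [3.14, -0.001, 0.105]
wrist_force: [0.8, -0.2, -7.2]
gripper_width: 0.0352
grip_force: 45.0
[ 0.45493584 -0.33203226  0.27923858] [ 3.14036768e+00 -1.10122965e-03  1.04781200e-01] 44.99733239154011
```

```bash
python3 -m pendant '[0,0,0,0.008,-0.012,0,1, 0,0,0,0.024,-0.036,0,1, 0,0,0,0.044,-0.067,0,1, 0,0,0,0.066,-0.1,0,1, 0,0,0,0.089,-0.135,0,1]'
python3 -m pendant '[0,0,0,0.023,-0.034,0,1, 0,0,0,0.046,-0.068,0,1, 0,0,0,0.066,-0.1,0,1, 0,0,0,0.082,-0.124,0,1, 0,0,0,0.0895,-0.1345,0,1]'
python3 - <<'E'
from m import *
im,w=cloud('wrist');im,w=cloud('scene');save('s6',im[60:400,120:520])
o=arm.observe();print(o['ee_pos'],o['tcp_rot'])
q=w.reshape(-1,3);q=q[np.isfinite(q).all(1)];q=q[np.hypot(q[:,0]-.604,q[:,1]+.045)<.035]
for lo in np.arange(.1,.30,.02):
    t=q[(q[:,2]>=lo)&(q[:,2]<lo+.02)];print(lo.round(2),len(t),t.mean(0).round(3) if len(t) else '')
t=q[q[:,2]>.09][:,2];print(np.sort(t)[:5])
E
```

```text
time_s: 22.1
ee_pos: [0.5293, -0.1863, 0.2758]
tcp_rot: [-3.14, 0.002, 0.105]
wrist_force: [1.2, -1.0, -6.7]
gripper_width: 0.0352
grip_force: 45.0
time_s: 22.72
ee_pos: [0.6041, -0.0431, 0.2758]
tcp_rot: [-3.141, 0.003, 0.107]
wrist_force: [0.1, -0.5, -6.8]
gripper_width: 0.0352
grip_force: 45.0
[ 0.60416269 -0.04401439  0.27628966] [-3.14087950e+00  1.94086137e-03  1.06285940e-01]
0.1 39 [ 0.589 -0.06   0.117]
0.12 197 [ 0.591 -0.062  0.13 ]
0.14 223 [ 0.59  -0.061  0.15 ]
0.16 230 [ 0.59  -0.061  0.17 ]
0.18 247 [ 0.591 -0.061  0.19 ]
0.2 257 [ 0.591 -0.061  0.21 ]
0.22 275 [ 0.591 -0.061  0.23 ]
0.24 313 [ 0.592 -0.06   0.25 ]
0.26 310 [ 0.593 -0.056  0.27 ]
0.28 268 [ 0.595 -0.053  0.29 ]
[0.11375648 0.11420882 0.11469794 0.11495483 0.115121  ]
```

View pics/s6.png

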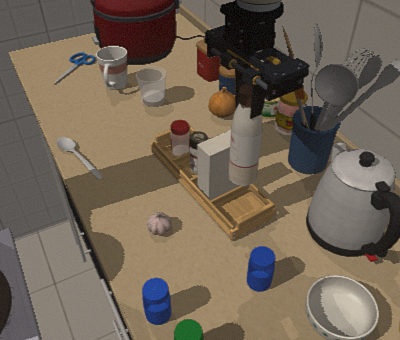

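The bottle hangs upright over the kettle-end bay, bottom at about .115. I'll lower it about .103, the last part slowly.

```bash
python3 -m pendant '[0,0,0,0,0,0.015,1, 0,0,0,0,0,0.04,1, 0,0,0,0,0,0.065,1, 0,0,0,0,0,0.085,1, 0,0,0,0,0,0.095,1]'
python3 -m pendant '[0,0,0,0,0,0.002,1, 0,0,0,0,0,0.004,1, 0,0,0,0,0,0.005,1, 0,0,0,0,0,0.006,1, 0,0,0,0,0,0.006,1]'
```

```text
time_s: 23.45
ee_pos: [0.6032, -0.0461, 0.1808]
tcp_rot: [-3.141, 0.002, 0.103]
wrist_force: [-0.3, -0.3, -7.1]
gripper_width: 0.0347
grip_force: 45.0
time_s: 24.08
ee_pos: [0.6043, -0.0453, 0.1768]
tcp_rot: [3.142, -0.0, 0.105]
wrist_force: [0.1, -0.7, -6.9]
gripper_width: 0.0352
grip_force: 45.0
```

```bash
python3 -m pendant '[0,0,0,0,0,0.001,1, 0,0,0,0,0,0.002,1, 0,0,0,0,0,0.0025,1, 0,0,0,0,0,0.003,1, 0,0,0,0,0,0.003,1]'
```

```text
time_s: 24.7
ee_pos: [0.6043, -0.0453, 0.1738]
tcp_rot: [3.142, -0.0, 0.105]
wrist_force: [-0.3, 0.1, -5.6]
gripper_width: 0.0351
grip_force: 45.0
```

```bash
python3 -m pendant '[0,0,0,0,0,0.0005,1, 0,0,0,0,0,0.001,1, 0,0,0,0,0,0.0015,1, 0,0,0,0,0,0.0015,1, 0,0,0,0,0,0.0015,1]'
```

```text
time_s: 25.32
ee_pos: [0.6047, -0.0454, 0.1737]
tcp_rot: [3.141, -0.002, 0.105]
wrist_force: [-2.3, 0.5, 9.1]
gripper_width: 0.035
grip_force: 45.0
```

Contact, so the bottle is on the floor of the bay. Release slowly, rise, and check.

```bash
python3 -m pendant '[0,0,0,0,0,0,0.6, 0,0,0,0,0,0,0.4, 0,0,0,0,0,0,0.1, 0,0,0,0,0,0,-0.2, 0,0,0,0,0,0,-0.3]'
python3 -m pendant '[0,0,0,0,0,-0.005,-0.3, 0,0,0,0,0,-0.03,-0.3, 0,0,0,0,0,-0.07,-0.3, 0,0,0,0,0,-0.11,-0.3, 0,0,0,0,0,-0.13,-0.3]'
python3 -m pendant '[0,0,0,-0.03,0,0,-1, 0,0,0,-0.06,0,0,-1, 0,0,0,-0.1,0,0,-1, 0,0,0,-0.1,0,0,-1, 0,0,0,-0.1,0,0,-1]'
python3 - <<'E'
from m import *
im,w=cloud('scene');save('s7',im[60:400,120:520])
im,w2=cloud('wrist')
for n,z,c in(('bottle',.218,(.604,-.045)),('carton',.152,(.596,.0344)),('shaker',.114,(.588,.114)),('jar',.096,(.58,.1936))):
  for ww in(w,w2):
    q=top(ww,(0,640,0,480),z-.006,z+.006);q=q[np.hypot(q[:,0]-c[0],q[:,1]-c[1])<.055];rep(n,q)
for k,(b,l,h) in dict(garlic=((264,294,268,298),.02,.06),bowl=((424,500,335,405),.04,.06),tumbler=((255,290,125,168),.07,.1)).items(): rep(k,top(w,b,l,h))
print(arm.observe()['wrist_force'])
E
```

```text
time_s: 25.95
ee_pos: [0.6043, -0.0453, 0.1721]
tcp_rot: [3.142, -0.0, 0.105]
wrist_force: [-0.5, 0.2, -0.4]
gripper_width: 0.0573
grip_force: 0.0
time_s: 26.58
ee_pos: [0.6046, -0.0453, 0.3048]
tcp_rot: [3.141, -0.003, 0.105]
wrist_force: [0.2, 0.8, -1.0]
gripper_width: 0.0621
grip_force: 0.0
time_s: 27.2
ee_pos: [0.5054, -0.0559, 0.3027]
tcp_rot: [3.141, -0.001, 0.104]
wrist_force: [1.4, -0.1, -0.3]
gripper_width: 0.0946
grip_force: 0.0
bottle 236 mean [ 0.6015 -0.048   0.2165] rect mm [602.1 -46.8] [35.8 36. ] 70.5 zmax 0.219
bottle 2596 mean [ 0.6046 -0.0456  0.2189] rect mm [604.4 -45.5] [36.9 37.2] 7.8 zmax 0.221
carton 603 mean [0.5893 0.0312 0.1509] rect mm [593.9  32.2] [85.1 48.2] 4.4 zmax 0.154
carton 5952 mean [0.5975 0.033  0.1529] rect mm [597.6  18.7] [84.3 77.6] 5.8 zmax 0.156
shaker 170 mean [0.5848 0.1121 0.1127] rect mm [586.1 113.3] [38.3 39.6] 75.9 zmax 0.116
shaker 1563 mean [0.5879 0.1121 0.1145] rect mm [587.6 113.2] [39.5 39.4] 0.0 zmax 0.118
jar 188 mean [0.5765 0.1904 0.0948] rect mm [576.6 191.4] [43.8 43.5] 12.9 zmax 0.098
jar 1773 mean [0.58   0.1911 0.0965] rect mm [579.9 192.6] [43.9 44.3] 65.6 zmax 0.099
garlic 377 mean [ 0.4293 -0.0079  0.0321] rect mm [430.6  -2.9] [45.4 48.6] 66.8 zmax 0.052
bowl 934 mean [ 0.624  -0.3386  0.0478] rect mm [ 624.5 -336. ] [120.4 119.2] 2.9 zmax 0.054
tumbler 342 mean [0.6141 0.4508 0.0798] rect mm [613.5 450.2] [88.8 80.3] 65.5 zmax 0.091
[ 0.52976316  0.23276231 -0.00571403]
```

View pics/s7.png

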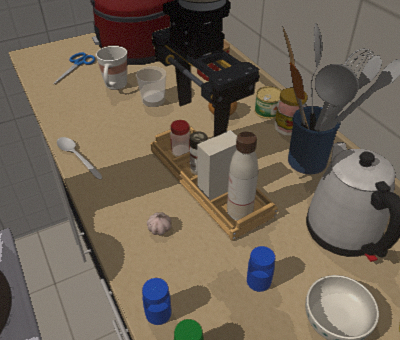

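The crop shows all four upright in the rack: bottle (243,175) at the kettle end, then the carton, the shaker and the jar (180,138). The robot is clear of everything, and the garlic, bowl and glass have not moved.

```bash
python3 -c "
from rig import arm
print(arm.hand_in())"
```

```text
the job is handed in; nothing more can be done
None
```

All four condiments stand upright on their bay floors, stepping down from the bottle at the kettle end through carton and shaker to the jar at the far end; the garlic, bowl and glass did not move, and the job was handed in at about 27 s.

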